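# Offer a knife-handle blank up to the drill vise

## Task

The long rectangular handle blank in the rack is to be drilled end to end: pull the drill vise's moving jaw right back to its stop by the knob on its spindle, then draw the blank straight up out of its pocket, carry it high over the standing file can and glue bottle, and lower it upright, same end up, into the middle of the open mouth with its broad faces towards the jaws. Stop with its lower end about 8 mm above the vise bed, clear of bed and both jaws, and finish while still holding it there, touching nothing but your gripper: I will slip the packing in on both sides and wind the vise up. Do not knock the blank against the vise, and leave the other blanks and everything else on the bench where they are.

Things in the scene. Friction and masses are not known exactly. Their poses are not given: they have to be found in the camera images.
- vise: grey iron drill vise with bright steel ways, bolted down; base 180 x 156 mm over its lugs. Origin: centre of the underside, on the bench. x runs level along the spindle from the knob side (-x) to the fixed jaw, whose face is at x = +45 mm; y along the jaw faces, z up. Bed 40 mm above the bench; jaws 100 mm wide (y), tops 80 mm above the bench; spindle yoke 74 mm high
- jaw (a joint): how far the moving jaw is pulled back, m: the mouth between the jaw faces is this plus 6 mm. Starts nearly shut (0.004 to 0.018); stop at 0.056 (mouth 62 mm). The half-nut is released: jaw, spindle and knob slide together along the vise's -x at a pull of about 4 N and stay where left
- knob (a point): centre of the round black hand knob on the spindle's free end, 58 mm above the bench; diameter 36 mm, 30 mm long along the vise's x. Moves with the jaw: at vise x = -122 mm minus the joint value, y = 0. Can be pinched from above across the vise's y. Behind it the 14 mm spindle enters the yoke's collar, whose front is at vise x = -96 mm
- mouth (a point): point on the vise bed (40 mm above the bench) in the middle of the fully open mouth: 31 mm from each jaw face, midway along the jaws. Axes as the vise's
- rack: plywood rack, 85 x 225 x 45 mm, fixed to the bench, with three pockets in a row along its y axis at y = -70, 0 and +70 mm, each 32 mm (x) by 44 mm (y), 35 mm deep. Origin: centre of the underside, z up
- blank: the long handle blank: plain brown wooden block 28 mm (x, thickness) by 40 mm (y) by 130 mm tall (z), a darker end and thin black spacer at the bottom, about 0.13 kg, loose by 2 mm a side in one of the pockets, lower end 10 mm above the bench, x along the rack's x. Tallest thing in the rack. Origin: centre of its lower end. Broad faces at x = +-14 mm
- short_blank: short handle blank, rectangular like the long one but only 90 mm tall, stands in another pocket of the rack. Origin: centre of its underside
- round_blank: turned round handle blank, diameter 27 mm, 115 mm tall, stands in another pocket of the rack. Origin: centre of its underside
- file_can: open steel can, diameter 68 mm, 85 mm tall, with four needle files standing in it up to 170 mm above the bench, stands between rack and vise. Origin: centre of its underside
- glue_bottle: grey plastic bottle with white cap, diameter 56 mm, 150 mm tall, stands between rack and vise. Origin: centre of its underside
- hammer: hammer lying at the back right, about 280 mm long
- wax_tin: flat round steel tin, diameter 72 mm, 30 mm tall, lying nearest the robot. Origin: centre of its underside
- brush: brush with a wooden handle lying at the back, about 200 mm long
- bench_block: square steel bench block, 90 x 90 x 50 mm, 2.6 kg, at the back left. Origin: centre of its underside

How it is judged:
By the outcome, as a careful person would: the job done as asked, in the order asked, and still so for the second after the job is handed in, while the arm keeps its last pose, push and grip.
It also fails if it takes over 54 s, if anything falls off the work surface, if the arm or the gripper's body presses on something with over 40 N, if the wrist force passes 120 N, or if a joint passes its speed limit or range.

## Robot

A 7-joint arm with a two-finger parallel gripper is mounted at the origin on the work surface. World frame = base frame: x ahead of the robot, y to its left, z up, the work surface at z = 0. Lengths are in mm, angles in rad, forces in N, time in s.
With the tool pointing down it reaches from about 425 to 1025 mm from the base axis. Payload 9.4 kg.
Tool frame: the origin (TCP) lies between the finger pads; the fingertips stand tips_ahead ahead of it and the grasp point (between the pads) lies 2 mm behind it (tips_ahead is the distance from the TCP to the fingertips, in mm); y points along the fingers, z is the direction in which the jaws open and shut, and the axes are right-handed (so a half turn about y gives the same grasp; the last joint's range is limited). The gripper opens to 85 mm and grips with 20 to 120 N. Pads are 22 mm wide; open, the fingers measure 114 mm over their backs; the gripper's body (76 mm by 85 mm) begins 54 mm behind the grasp point. The pads swing forward as they close: fully open they stand 13 mm farther back than shut.
Start: joints at [1.046, 0.599, -0.003, 1.599, 0.002, 0.943, -0.08], TCP at [313.905, -653.52, 248.275] pointing down, gripper open.
Joint ranges: [-2.57, 2.57], [-0.35, 1.97], [-1.29, 1.29], [0.11, 2.56], [-1.05, 4.19], [0.11, 1.86], [-2.63, 2.63]. Speed limits (rad/s): [2.22, 2.22, 3.01, 3.01, 3.14, 3.14, 3.14].

## Interface

Orientations are given as a 3x3 rotation matrix whose columns are the frame's x, y, z axes.
In Python, from plant import state, grab_frame, calibration, close_job, tips_ahead gives the robot as it stands. The module is installed in compiled form; this text tells all that it offers.
- The arm moves only by the tool step_arm, never from a script. Its argument "increments" is a list of rows, each an object with "jaw": the opening, from -1 (shut) to 1 (fully open); "delta_pos": the shift along the tool's x, y, z in cm, a list of three; "turn": the turn, a rotation vector about the tool's x, y, z in degrees, a list of three. A call has 1 to 12 rows; each row is the pose to reach, as a shift and turn from the pose measured when the call began, along the tool's axes at that moment; what a row does not reach only later rows make up. A row lasts 1/12 s, in which the tool goes at most 41.7 mm and 7.16 degrees, less where a joint would pass 70% of its speed; a pose out of reach is approached as far as the arm can. A call with a gripper value outside its range is refused whole. The fingers move at their own pace and stop on an object; the grip force is fixed at half the most. Time passes only in rows, so rows that repeat a pose let the fingers close. It gives the time, the measured TCP pose, the force and the opening at its end, in the units of the state.
- state(): the state, without advancing time (a new reading comes with each control period).
- grab_frame(name): name is "side" or "top" or "wrist"; returns the picture (384x512x3 uint8, blue, green, red); there is no depth.
- calibration(name): a dict with "mtx" (3x3 intrinsics, pixels), "R" (3x3) and "t" (3): a world point X has camera coordinates R X + t; the wrist camera has in their place "mount" (4x4, takes a point from camera to tool coordinates, whose origin is the TCP and whose axes are the tool frame's). Camera axes: x right, y down, z forward; pixel columns grow to the right and rows downward; lengths in mm; the calibration is good to about 2 mm. A picture is of the moment at which its call begins: read the wrist's pose just before it. calibration takes no time and is no camera call.
- close_job(): hands the job in, once; it reports no verdict.
The state is a dict: "t": time; "qpos": joint angles; "joint_velocities": joint speeds; "tau": joint torques, N m; "eef_pos": TCP position; "orientation": TCP orientation; "force": force on the tool from outside, world axes, zero at the start; "wrist_torque": the same for the moment, N m; "grip_width": finger opening in mm.
Only numpy, scipy, OpenCV 4.12 (cv2) and the standard library are available. Lean on these libraries where they do the work, as an engineer would, in place of code of your own. Each camera call takes 0.05 s, during which the arm holds its last target. There are 200 camera calls.

## Working session

There is one attempt and no reset: what is moved stays moved. The work goes in short steps, Python scripts to look and compute and a tool call to move; the robot and the scene stay as the last step left them, time stands still between calls to the robot, and variables do not carry over. Pictures are saved under pics/ and viewed, about 8 in all and at most 12, crops included, and the job is handed in when it is done.

Besides the shell and the picture viewer there is one more tool, called after "Emit:" as name(argument=value, ...) on one line, values as JSON. step_arm: Moves the arm, as the interface text tells. Its arguments: {"type":"object","properties":{"increments":{"type":"array","items":{"type":"object","properties":{"jaw":{"type":"number"},"delta_pos":{"type":"array","items":{"type":"number"}},"turn":{"type":"array","items":{"type":"number"}}}}}},"required":["increments"]}

```bash
mkdir -p pics; ls
python3 - <<'E'
from plant import *
import cv2
s=state();print({k:(s[k]) for k in s}); print(tips_ahead if not callable(tips_ahead) else tips_ahead())
for n in("side","top"):
    cv2.imwrite(f"pics/{n}0.png",grab_frame(n)); c=calibration(n); print(n,c)
print(calibration("wrist"))
E
```

```text
pics
{'t': 0.0, 'qpos': array([ 1.04629072,  0.60010076, -0.00255984,  1.60015286,  0.00180623,
        0.94288186, -0.07979357]), 'joint_velocities': array([ 0.00039787,  0.00062189, -0.00010132, -0.00067484, -0.00129606,
       -0.00024782, -0.00127711]), 'tau': array([ 1.18379496e-03, -7.76461029e+01,  1.56518105e+00, -2.58019924e+01,
        1.23618272e-02,  9.12494143e-03, -5.75018433e-06]), 'eef_pos': array([ 313.71523053, -653.10925291,  247.42608905]), 'orientation': array([[-9.01363709e-01, -7.88194381e-04,  4.33062171e-01],
       [-4.33062866e-01,  1.32370137e-03, -9.01362747e-01],
       [ 1.37204064e-04, -9.99998813e-01, -1.53447409e-03]]), 'force': array([-0.24363171, -0.16638482,  0.57648914]), 'wrist_torque': array([-0.11220026, -0.01248095,  0.00251212]), 'grip_width': 85.37444832112605}
17.0
side {'mtx': array([[388.78715184,   0.        , 253.568686  ],
       [  0.        , 388.78715184, 192.52890505],
       [  0.        ,   0.        ,   1.        ]]), 'R': array([[-0.98772057, -0.15552457, -0.01483839],
       [-0.0822684 ,  0.5985076 , -0.79688178],
       [ 0
[... 289 characters left out ...]
2, -0.99969675,  0.01927079],
       [-0.9879109 , -0.01811831, -0.15396032],
       [ 0.15426278, -0.01667742, -0.98788909]]), 't': array([   6.50990703,  562.96689943, 1017.83359142])}
{'mtx': array([[280.66899145,   0.        , 253.93867842],
       [  0.        , 280.66899145, 193.3047719 ],
       [  0.        ,   0.        ,   1.        ]]), 'mount': array([[-2.48499809e-04,  9.46259146e-01,  3.23409288e-01,
        -8.45132115e+01],
       [-1.83423331e-05, -3.23409302e-01,  9.46259173e-01,
        -1.24672520e+02],
       [ 9.99999969e-01,  2.29213143e-04,  9.77237504e-05,
        -1.95976225e-02],
       [ 0.00000000e+00,  0.00000000e+00,  0.00000000e+00,
         1.00000000e+00]])}
```

View pics/top0.png

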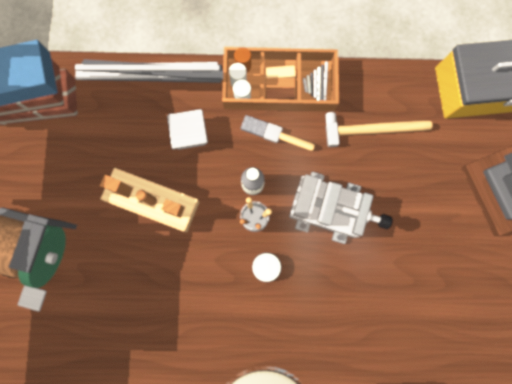

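View pics/side0.png

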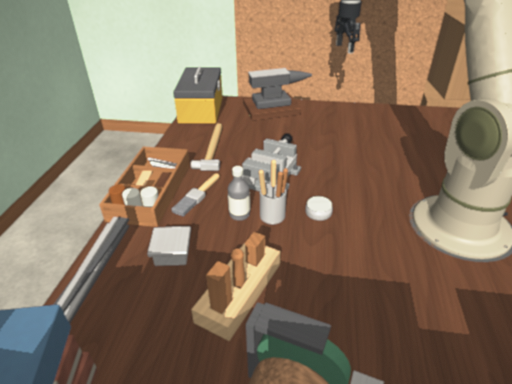

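```bash
cat > h.py <<'E'
import numpy as np, cv2
from plant import *
def proj(n,X):
    c=calibration(n); p=c["mtx"]@(c["R"]@np.asarray(X,float)+c["t"]); return p[:2]/p[2]
def ray(n,uv,z):
    c=calibration(n); d=c["R"].T@np.linalg.inv(c["mtx"])@np.array([uv[0],uv[1],1.]); o=-c["R"].T@c["t"]
    return o+d*(z-o[2])/d[2]
def wcam(s):
    R=np.array(s["orientation"]);p=np.array(s["eef_pos"]);m=calibration("wrist")["mount"]
    return R@m[:3,:3], R@m[:3,3]+p
def wray(s,uv,z):
    A,o=wcam(s); d=A@np.linalg.inv(calibration("wrist")["mtx"])@np.array([uv[0],uv[1],1.]); return o+d*(z-o[2])/d[2]
def wproj(s,X):
    A,o=wcam(s); p=calibration("wrist")["mtx"]@(A.T@(np.asarray(X,float)-o)); return p[:2]/p[2]
E
python3 - <<'E'
import cv2,numpy as np
t=cv2.imread("pics/top0.png");
a=cv2.resize(t[160:240,90:210],None,fx=5,fy=5,interpolation=cv2.INTER_CUBIC)
b=cv2.resize(t[165:250,280:400],None,fx=5,fy=5,interpolation=cv2.INTER_CUBIC)
def tick(im,x0,y0):
    for i in range(0,im.shape[1],50): cv2.putText(im,str(x0+i//5),(i,10),0,.35,(255,255,255),1);cv2.line(im,(i,0),(i,4),(0,255,0),1)
    for i in range(0,im.shape[0],50): cv2.putText(im,str(y0+i//5),(0,i+4),0,.35,(255,255,255),1)
    return im
cv2.imwrite("pics/c1.png",tick(a,90,160));cv2.imwrite("pics/c2.png",tick(b,280,165))
E
```

```text
(no output)
```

View pics/c1.png

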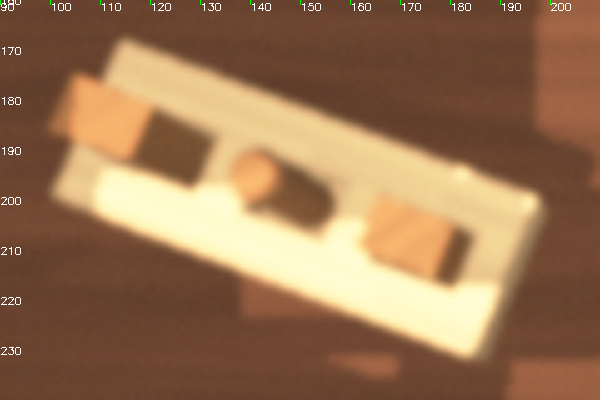

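View pics/c2.png

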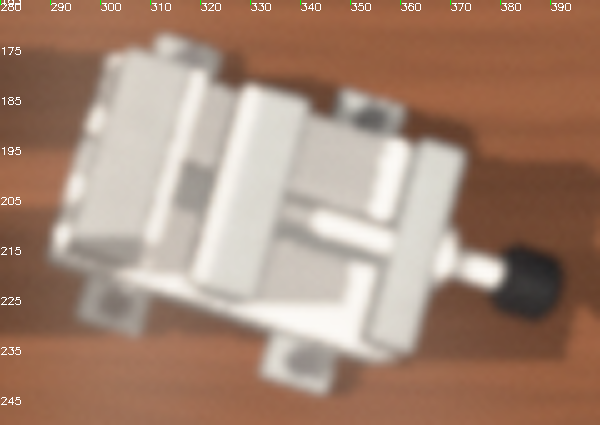

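Run:
```python
from h import *
r=lambda uv,z:ray("top",uv,z)[:2].round(1)
print("cam",(-calibration("top")["R"].T@calibration("top")["t"]).round())
P=[r(p,45) for p in((114,168),(198,201),(185,231),(101,199))]
print("rack",P,np.mean(P,0)); P=np.array(P)
print([np.linalg.norm(P[i]-P[(i+1)%4]).round() for i in range(4)], [np.degrees(np.arctan2(*(P[(i+1)%4]-P[i])[::-1])).round(1) for i in range(4)])
T=[r(p,140) for p in((105,175),(121,180),(116,191.5),(100,186))];print("blank top",T,np.mean(T,0))
k=r((386,221),58);print("knob",k)
ja=[r(p,80) for p in((329,182),(318,222),(329,225),(341,185))];print("mj",ja, np.mean(ja,0))
y=[r(p,74) for p in((363,193),(373,195),(362,235),(353,231))];print("yoke",y,np.mean(y,0))
f=[r(p,80) for p in((302,176),(293,210),(308,215),(321,179))];print("fj",f)
```

```text
cam [ 399.   34. 1092.]
rack [array([611.6, 388.5]), array([531.3, 173.4]), array([455.8, 202.7]), array([532. , 415.3])] [532.675 294.975]
[np.float64(230.0), np.float64(81.0), np.float64(226.0), np.float64(84.0)] [np.float64(-110.5), np.float64(158.8), np.float64(70.3), np.float64(-18.6)]
blank top [array([575.6, 375.7]), array([564.6, 338.5]), array([537.8, 348. ]), array([549.8, 385.2])] [556.95 361.85]
knob [ 487.9 -295.3]
mj [array([ 579.6, -150.4]), array([ 480.8, -122.7]), array([ 474. , -149.4]), array([ 572.7, -179.9])] [ 526.775 -150.6  ]
yoke [array([ 554.7, -235.3]), array([ 550.2, -259.9]), array([ 451.6, -230.5]), array([ 460.9, -208.8])] [ 504.35  -233.625]
fj [array([593.3, -83.9]), array([508.9, -62. ]), array([497.4, -98.5]), array([ 586.7, -130.7])]
```

Emit:
step_arm(increments=[{"delta_pos": [-4, 0.7, -3], "turn": [0, -6, 0], "jaw": 1}, {"delta_pos": [-7, 1.3, -5.5], "turn": [0, -12, 0], "jaw": 1}, {"delta_pos": [-10, 2, -8], "turn": [0, -18, 0], "jaw": 1}, {"delta_pos": [-13, 2.5, -10.5], "turn": [0, -24, 0], "jaw": 1}, {"delta_pos": [-16, 3, -13], "turn": [0, -30, 0], "jaw": 1}, {"delta_pos": [-19, 3.5, -15.5], "turn": [0, -35, 0], "jaw": 1}, {"delta_pos": [-22, 4, -18], "turn": [0, -40, 0], "jaw": 1}, {"delta_pos": [-25, 4.5, -20], "turn": [0, -44, 0], "jaw": 1}, {"delta_pos": [-28, 5, -22.5], "turn": [0, -47, 0], "jaw": 1}, {"delta_pos": [-31.2, 5.7, -24.7], "turn": [0, -49, 0], "jaw": 1}, {"delta_pos": [-31.2, 5.7, -24.7], "turn": [0, -49, 0], "jaw": 1}, {"delta_pos": [-31.2, 5.7, -24.7], "turn": [0, -49, 0], "jaw": 1}])

```text
t: 1.1
eef_pos: [489.1, -292.7, 190.3]
orientation: [[-0.26, -0.001, 0.966], [-0.966, 0.002, -0.26], [-0.002, -1.0, -0.002]]
force: [-0.1, -0.5, 0.3]
grip_width: 85.5
```

Run:
```python
from h import *
s=state();print(s["t"],s["eef_pos"],s["orientation"].round(3),s["qpos"].round(2),s["force"])
cv2.imwrite("pics/w1.png",grab_frame("wrist"))
import pickle;pickle.dump(s,open("s1.pkl","wb"))
print(wproj(s,[487.9,-295.3,58]))
```

```text
1.1 [ 489.08489408 -292.70957586  190.33684012] [[-0.26  -0.001  0.966]
 [-0.966  0.002 -0.26 ]
 [-0.002 -1.    -0.002]] [ 0.61  0.5  -0.24  2.    0.19  0.66 -0.01] [-0.11846112 -0.4817948   0.26570626]
[252.77444369 192.69031317]
```

View pics/w1.png

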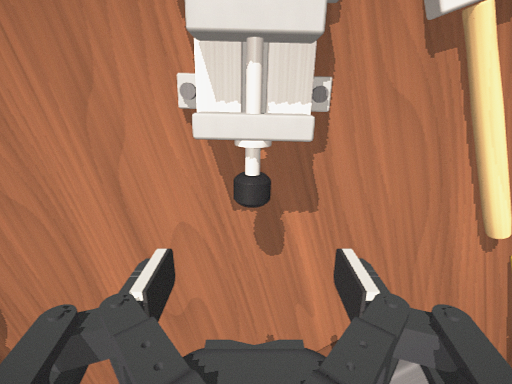

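Run:
```python
from h import *
import pickle;s=pickle.load(open("s1.pkl","rb"))
k=wray(s,(252.5,190),58);a=wray(s,(255,45),58);print(k,a,np.degrees(np.arctan2(*(a-k)[:2][::-1])))
# yoke top front edge & moving-jaw top edge
for n,p,q,z in(("yokefront",(194,139),(313,140.5),74),("yokeback",(195,113),(312,117),74)):
    A=wray(s,p,z);B=wray(s,q,z);print(n,A,B,(A+B)/2,np.degrees(np.arctan2(*(B-A)[:2][::-1])))
u=(a-k)[:2];u/=np.linalg.norm(u);v=np.array([-u[1],u[0]])
for dx in(-15,15):
  for dz in(-18,0,18): print(dx,dz,wproj(s,[*(k[:2]+dx*u),58+dz]))
for z in (74,):
  c=wray(s,(253.5,140),z)[:2]; print("yoke front mid to knob",(c-k[:2])@u)
```

```text
[ 488.3580989  -292.59030069   58.        ] [ 523.01547141 -172.32716617   58.        ] 73.9241019189567
yokefront [ 453.62336555 -230.57085579   74.        ] [ 551.24501993 -258.08537388   74.        ] [ 502.43419274 -244.32811484   74.        ] -15.74041139134202
yokeback [ 461.36966026 -210.57521393   74.        ] [ 554.20660014 -238.82405631   74.        ] [ 507.7881302  -224.69963512   74.        ] -16.92419259235556
-15 -18 [252.38736809 198.33018933]
-15 0 [252.24937558 204.53621616]
-15 18 [252.09316827 211.56142957]
15 -18 [252.87164284 170.30352538]
15 0 [252.7597154  174.93650684]
15 18 [252.63244105 180.20473881]
yoke front mid to knob 50.061298360327854
```

Emit:
step_arm(increments=[{"delta_pos": [-0.2, 3, 0], "turn": [0, 0.7, 0], "jaw": 1}, {"delta_pos": [-0.35, 6, -0.05], "turn": [0, 0.7, 0], "jaw": 1}, {"delta_pos": [-0.35, 9, -0.05], "turn": [0, 0.7, 0], "jaw": 1}, {"delta_pos": [-0.35, 11.5, -0.05], "turn": [0, 0.7, 0], "jaw": 1}, {"delta_pos": [-0.35, 13.2, -0.05], "turn": [0, 0.7, 0], "jaw": 1}, {"delta_pos": [-0.35, 13.2, -0.05], "turn": [0, 0.7, 0], "jaw": 1}, {"delta_pos": [-0.35, 13.2, -0.05], "turn": [0, 0.7, 0], "jaw": -1}, {"delta_pos": [-0.35, 13.2, -0.05], "turn": [0, 0.7, 0], "jaw": -1}, {"delta_pos": [-0.35, 13.2, -0.05], "turn": [0, 0.7, 0], "jaw": -1}, {"delta_pos": [-0.35, 13.2, -0.05], "turn": [0, 0.7, 0], "jaw": -1}, {"delta_pos": [-0.35, 13.2, -0.05], "turn": [0, 0.7, 0], "jaw": -1}, {"delta_pos": [-0.35, 13.2, -0.05], "turn": [0, 0.7, 0], "jaw": -1}])

```text
t: 2.15
eef_pos: [487.1, -291.3, 60.0]
orientation: [[-0.276, -0.003, 0.961], [-0.961, 0.001, -0.276], [-0.0, -1.0, -0.003]]
force: [-5.7, 1.9, 11.2]
grip_width: 33.8
```

Emit:
step_arm(increments=[{"delta_pos": [0.3, 0, 0], "jaw": -1}, {"delta_pos": [0.8, 0, 0], "jaw": -1}, {"delta_pos": [1.3, 0, 0], "jaw": -1}, {"delta_pos": [1.8, 0, 0], "jaw": -1}, {"delta_pos": [2.3, 0, 0], "jaw": -1}, {"delta_pos": [2.8, 0, 0], "jaw": -1}, {"delta_pos": [3.2, 0, 0], "jaw": -1}, {"delta_pos": [3.5, 0, 0], "jaw": -1}, {"delta_pos": [3.5, 0, 0], "jaw": -1}])

```text
validation failed for argument at $.in...
```

Emit:
step_arm(increments=[{"delta_pos": [0.3, 0, 0], "turn": [0, 0, 0], "jaw": -1}, {"delta_pos": [0.8, 0, 0], "turn": [0, 0, 0], "jaw": -1}, {"delta_pos": [1.3, 0, 0], "turn": [0, 0, 0], "jaw": -1}, {"delta_pos": [1.8, 0, 0], "turn": [0, 0, 0], "jaw": -1}, {"delta_pos": [2.3, 0, 0], "turn": [0, 0, 0], "jaw": -1}, {"delta_pos": [2.8, 0, 0], "turn": [0, 0, 0], "jaw": -1}, {"delta_pos": [3.2, 0, 0], "turn": [0, 0, 0], "jaw": -1}, {"delta_pos": [3.5, 0, 0], "turn": [0, 0, 0], "jaw": -1}, {"delta_pos": [3.5, 0, 0], "turn": [0, 0, 0], "jaw": -1}])

```text
t: 2.9
eef_pos: [476.9, -326.1, 60.2]
orientation: [[-0.277, -0.003, 0.961], [-0.961, 0.0, -0.277], [0.001, -1.0, -0.003]]
force: [-2.8, 0.4, -1.9]
grip_width: 33.8
```

Emit:
step_arm(increments=[{"delta_pos": [0.3, 0, 0], "turn": [0, 0, 0], "jaw": -1}, {"delta_pos": [0.6, 0, 0], "turn": [0, 0, 0], "jaw": -1}, {"delta_pos": [0.9, 0, 0], "turn": [0, 0, 0], "jaw": -1}, {"delta_pos": [1.0, 0, 0], "turn": [0, 0, 0], "jaw": -1}])

```text
t: 3.23
eef_pos: [475.8, -329.8, 60.1]
orientation: [[-0.272, -0.002, 0.962], [-0.962, 0.006, -0.272], [-0.006, -1.0, -0.004]]
force: [4.3, 27.0, 3.1]
grip_width: 33.7
```

Run:
```python
from h import *
s=state();print(s["t"],s["eef_pos"],s["force"],s["grip_width"])
w=grab_frame("wrist");t=cv2.resize(grab_frame("top")[165:260,285:405],None,fx=4,fy=4)
cv2.imwrite("pics/w2.png",np.hstack([cv2.copyMakeBorder(w[:280],0,100,0,0,0)[:380],t[:380,:280]]) if 0 else w)
```

```text
3.2333 [ 475.79602496 -329.82823457   60.14610778] [ 4.27437583 26.99088076  3.08035794] 33.73308548134544
```

View pics/w2.png

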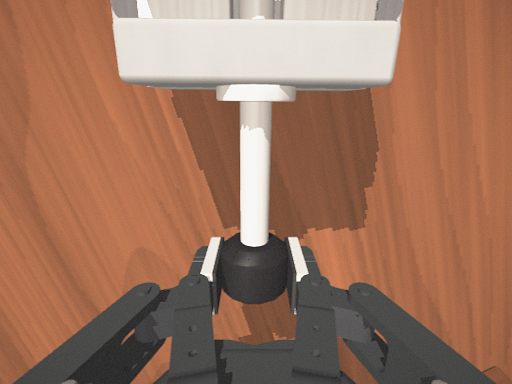

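Emit:
step_arm(increments=[{"delta_pos": [0, 0, 0], "turn": [0, 0, 0], "jaw": -1}, {"delta_pos": [0, 0, 0], "turn": [0, 0, 0], "jaw": 1}, {"delta_pos": [0, 0, 0], "turn": [0, 0, 0], "jaw": 1}, {"delta_pos": [0, 0, 0], "turn": [0, 0, 0], "jaw": 1}, {"delta_pos": [0, 0, 0], "turn": [0, 0, 0], "jaw": 1}, {"delta_pos": [0, 0, 0], "turn": [0, 0, 0], "jaw": 1}, {"delta_pos": [0, -2, 0], "turn": [0, 0, 0], "jaw": 1}, {"delta_pos": [0, -5, 0], "turn": [0, 0, 0], "jaw": 1}, {"delta_pos": [0, -8, 0], "turn": [0, 0, 0], "jaw": 1}, {"delta_pos": [-3, -11, 0], "turn": [0, 0, 0], "jaw": 1}, {"delta_pos": [-6.5, -13, 0], "turn": [0, 0, 0], "jaw": 1}, {"delta_pos": [-10, -14, 0], "turn": [0, 0, 0], "jaw": 1}])

```text
t: 4.33
eef_pos: [504.3, -234.7, 203.7]
orientation: [[-0.275, 0.002, 0.961], [-0.961, 0.004, -0.275], [-0.005, -1.0, 0.0]]
force: [-0.3, 0.3, 0.5]
grip_width: 85.5
```

Emit:
step_arm(increments=[{"delta_pos": [-3.5, 0, 0], "turn": [0, 0, 0], "jaw": 1}, {"delta_pos": [-7, 0, 0], "turn": [0, 0, 0], "jaw": 1}, {"delta_pos": [-9, -0.5, 0], "turn": [0, 0, 0], "jaw": 1}, {"delta_pos": [-9, -0.5, 0], "turn": [0, 0, 0], "jaw": 1}, {"delta_pos": [-9, -0.5, 0], "turn": [0, 0, 0], "jaw": 1}])

```text
t: 4.75
eef_pos: [529.6, -147.2, 209.6]
orientation: [[-0.273, 0.003, 0.962], [-0.962, 0.004, -0.273], [-0.005, -1.0, 0.001]]
force: [0.5, -1.1, -0.1]
grip_width: 85.5
```

Run:
```python
from h import *
import pickle
s=state();print(s["t"],s["eef_pos"],s["orientation"].round(3),s["force"])
pickle.dump(s,open("s3.pkl","wb"))
w=grab_frame("wrist");cv2.imwrite("pics/w3.png",cv2.resize(w,(800,600),interpolation=cv2.INTER_CUBIC))
print(wproj(s,[528.4,-145.1,40]))
cv2.imwrite("pics/top3.png",grab_frame("top"))
```

```text
4.75 [ 529.55594771 -147.19954347  209.58340367] [[-0.273  0.003  0.962]
 [-0.962  0.004 -0.273]
 [-0.005 -1.     0.001]] [ 0.49222707 -1.13417917 -0.10772857]
[251.37428042 178.22171786]
```

View pics/w3.png

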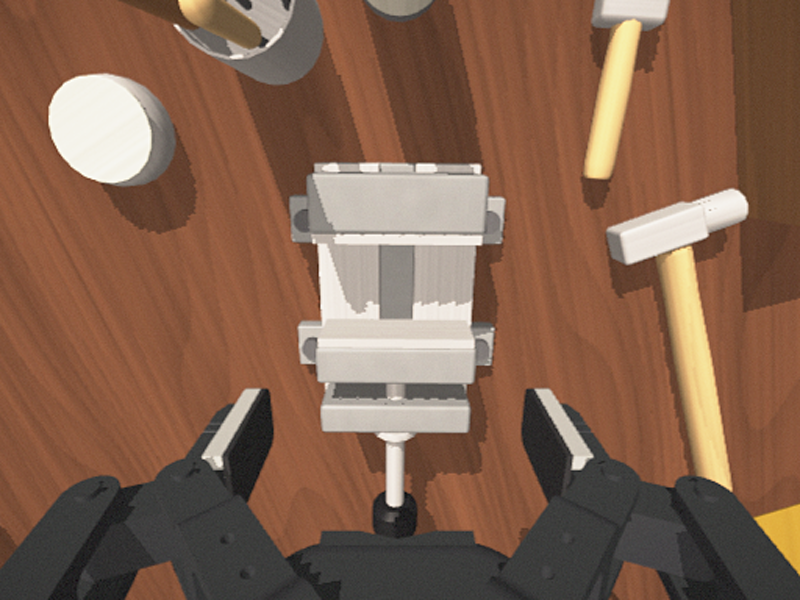

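Run:
```python
from h import *
import pickle;s=pickle.load(open("s3.pkl","rb"))
u=np.array([np.cos(np.radians(74.1)),np.sin(np.radians(74.1))]);v=np.array([-u[1],u[0]])
m=np.array([528.4,-145.1])
def P(x,y,z): return (wproj(s,[*(m+(x-14)*u+y*v),z])*1.5625).round()
for n,x,z in(("mjtop",-17,80),("mjbot",-17,40),("fjtop",45,80),("fjbot",45,40),("knobtop",-178,76),("collar",-96,74)): print(n,P(x,50,z),P(x,-50,z))
# measured
r=lambda a,b,z:wray(s,(a/1.5625,b/1.5625),z)[:2]
for n,a,b,z in(("fj",(308,236),(487,236),80),("mj",(317,349),(475,348),80),("bed",(319,290),(475,290),40),("mjbed",(320,320),(473,320),40)):
    A,B=r(*a,z),r(*b,z);print(n,(A+B)/2,np.linalg.norm(A-B),np.degrees(np.arctan2(*(B-A)[::-1])),"vise x",((A+B)/2-m)@u+14,"y",((A+B)/2-m)@v)
```

```text
mjtop [313. 343.] [471. 343.]
mjbot [323. 320.] [462. 320.]
fjtop [307. 246.] [477. 246.]
fjbot [318. 234.] [467. 234.]
knobtop [327. 536.] [459. 536.]
collar [321. 442.] [464. 443.]
fj [ 541.47292738 -110.58790796] 104.37325078326684 -15.810818186881429 vise x 50.773153566071095 y -3.1178685288547103
mj [ 521.0306165  -179.38669025] 100.37284747685679 -15.42955504131843 vise x -20.993836930039805 y -2.3057143355022083
bed [ 528.95746383 -153.97823215] 109.56952170632101 -15.817909529699987 vise x 5.6141597452429455 y -2.968409537320279
mjbed [ 522.4772328  -175.57093806] 109.96923937932368 -15.8221065147499 vise x -16.927756550073422 y -2.651624501249029
```

Emit:
step_arm(increments=[{"delta_pos": [-1, -3, 0], "turn": [0, 0, 0], "jaw": 1}, {"delta_pos": [-4, -5.5, -1], "turn": [0, 0, 0], "jaw": 1}, {"delta_pos": [-8, -5.5, -2], "turn": [0, 0, 0], "jaw": 1}, {"delta_pos": [-12, -5.5, -3], "turn": [0, 1, 0], "jaw": 1}, {"delta_pos": [-16, -5.5, -4], "turn": [0, 1, 0], "jaw": 1}, {"delta_pos": [-20, -5.5, -5], "turn": [0, 2, 0], "jaw": 1}, {"delta_pos": [-24, -5.5, -5.5], "turn": [0, 2, 0], "jaw": 1}, {"delta_pos": [-28, -5.5, -6.5], "turn": [0, 3, 0], "jaw": 1}, {"delta_pos": [-32, -5.5, -7.5], "turn": [0, 3, 0], "jaw": 1}, {"delta_pos": [-36, -5.5, -8.5], "turn": [0, 4, 0], "jaw": 1}, {"delta_pos": [-40, -5.5, -9.5], "turn": [0, 4.2, 0], "jaw": 1}, {"delta_pos": [-43, -5.5, -10], "turn": [0, 4.2, 0], "jaw": 1}])

```text
t: 5.85
eef_pos: [551.1, 293.6, 265.5]
orientation: [[-0.346, 0.001, 0.938], [-0.938, 0.004, -0.346], [-0.004, -1.0, -0.0]]
force: [0.1, 0.7, 0.8]
grip_width: 85.3
```

Emit:
step_arm(increments=[{"delta_pos": [-3.5, 0, -1], "turn": [0, 0, 0], "jaw": 1}, {"delta_pos": [-6, 0, -1.6], "turn": [0, 0, 0], "jaw": 1}, {"delta_pos": [-6.5, 0, -1.8], "turn": [0, 0, 0], "jaw": 1}, {"delta_pos": [-6.5, 0, -1.8], "turn": [0, 0, 0], "jaw": 1}, {"delta_pos": [-6.5, 0, -1.8], "turn": [0, 0, 0], "jaw": 1}])

```text
t: 6.27
eef_pos: [557.4, 358.7, 265.1]
orientation: [[-0.348, 0.0, 0.938], [-0.938, 0.003, -0.348], [-0.003, -1.0, -0.0]]
force: [-0.3, -0.1, -0.5]
grip_width: 85.7
```

Run:
```python
from h import *
import pickle
s=state();print(s["t"],s["eef_pos"],s["orientation"].round(3),s["qpos"].round(2))
pickle.dump(s,open("s4.pkl","wb"))
w=grab_frame("wrist");cv2.imwrite("pics/w4.png",cv2.resize(w,(800,600),interpolation=cv2.INTER_CUBIC))
print(wproj(s,[557,361.5,140])*1.5625)
```

```text
6.2667 [557.40176999 358.73258612 265.0520807 ] [[-0.348  0.     0.938]
 [-0.938  0.003 -0.348]
 [-0.003 -1.    -0.   ]] [-0.46  0.52 -0.3   1.72  0.19  0.92 -1.19]
[393.27622601 296.83699083]
```

View pics/w4.png

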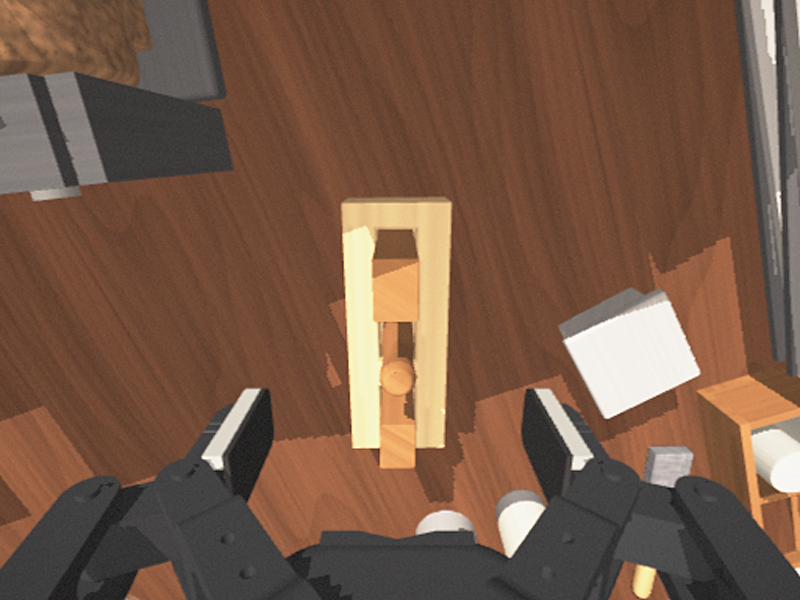

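Run:
```python
from h import *
import pickle;s=pickle.load(open("s4.pkl","rb"))
r=lambda a,b,z:wray(s,(a/1.5625,b/1.5625),z)[:2]
c=[r(*p,140) for p in((373,260),(418.5,259),(419,322),(373,322))]
print(c,np.mean(c,0))
A=(r(342,205,45)+r(450,204,45))/2;B=(r(353,447,45)+r(445,447,45))/2
print("rack axis",np.degrees(np.arctan2(*(A-B)[::-1])),(A+B)/2, np.linalg.norm(A-B))
d=np.mean(c,0)-s["eef_pos"][:2];R=s["orientation"];print("tool dx,dz",d@R[:2,0],d@R[:2,2])
for p in("(373,260)",):pass
print(np.degrees(np.arctan2(*(c[3]-c[0])[::-1])),np.degrees(np.arctan2(*(c[2]-c[1])[::-1])),"tool x",np.degrees(np.arctan2(R[1,0],R[0,0])))
```

```text
[array([553.81767099, 386.753949  ]), array([578.88279319, 378.10598104]), array([566.08397771, 340.89242129]), array([539.71931353, 350.65243583])] [559.62593885 364.10119679]
rack axis 70.35817163921126 [536.18782744 297.46606371] 222.67751039219243
tool dx,dz -5.80697536644426 0.21848360742513037
-111.33163198662876 -108.97956991568617 tool x -110.34917868273644
```

Emit:
step_arm(increments=[{"delta_pos": [-0.5, 2, 0], "turn": [0, 0, 0], "jaw": 1}, {"delta_pos": [-0.5, 5, 0], "turn": [0, 0, 0], "jaw": 1}, {"delta_pos": [-0.5, 8, 0], "turn": [0, 0, 0], "jaw": 1}, {"delta_pos": [-0.5, 11, 0], "turn": [0, 0, 0], "jaw": 1}, {"delta_pos": [-0.5, 13.5, 0], "turn": [0, 0, 0], "jaw": 1}, {"delta_pos": [-0.5, 14.9, 0], "turn": [0, 0, 0], "jaw": 1}, {"delta_pos": [-0.5, 14.9, 0], "turn": [0, 0, 0], "jaw": 1}, {"delta_pos": [-0.5, 14.9, 0], "turn": [0, 0, 0], "jaw": 1}])

```text
t: 6.98
eef_pos: [559.9, 361.0, 116.1]
orientation: [[-0.351, -0.0, 0.936], [-0.936, 0.001, -0.351], [-0.001, -1.0, -0.0]]
force: [0.3, 0.0, 0.4]
grip_width: 85.1
```

Emit:
step_arm(increments=[{"delta_pos": [0, 0, 0], "turn": [0, 0, 0], "jaw": -1}, {"delta_pos": [0, 0, 0], "turn": [0, 0, 0], "jaw": -1}, {"delta_pos": [0, 0, 0], "turn": [0, 0, 0], "jaw": -1}, {"delta_pos": [0, 0, 0], "turn": [0, 0, 0], "jaw": -1}, {"delta_pos": [0, 0, 0], "turn": [0, 0, 0], "jaw": -1}, {"delta_pos": [0, 0, 0], "turn": [0, 0, 0], "jaw": -1}, {"delta_pos": [0, 0, 0], "turn": [0, 0, 0], "jaw": -1}, {"delta_pos": [0, 0, 0], "turn": [0, 0, 0], "jaw": -1}])

```text
t: 7.65
eef_pos: [560.0, 361.5, 117.0]
orientation: [[-0.35, 0.001, 0.937], [-0.937, 0.002, -0.35], [-0.002, -1.0, 0.0]]
force: [-1.6, -1.0, 6.0]
grip_width: 27.6
```

Emit:
step_arm(increments=[{"delta_pos": [0, -0.5, 0], "turn": [0, 0, 0], "jaw": -1}, {"delta_pos": [0, -1.2, 0], "turn": [0, 0, 0], "jaw": -1}, {"delta_pos": [0, -2.2, 0], "turn": [0, 0, 0], "jaw": -1}, {"delta_pos": [0, -3.4, 0], "turn": [0, 0, 0], "jaw": -1}, {"delta_pos": [0, -5, 0], "turn": [0, 0, 0], "jaw": -1}, {"delta_pos": [0, -7, 0], "turn": [0, 0, 0], "jaw": -1}, {"delta_pos": [0, -9, 0], "turn": [0, 0, 0], "jaw": -1}, {"delta_pos": [0, -12, 0], "turn": [0, 0, 0], "jaw": -1}, {"delta_pos": [0, -15, 0], "turn": [0, 0, 0], "jaw": -1}, {"delta_pos": [0, -18, 0], "turn": [0, 0, 0], "jaw": -1}, {"delta_pos": [0, -20.5, 0], "turn": [0, 0, 0], "jaw": -1}, {"delta_pos": [0, -22, 0], "turn": [0, 0, 0], "jaw": -1}])

```text
t: 8.65
eef_pos: [560.2, 361.6, 341.8]
orientation: [[-0.35, 0.004, 0.937], [-0.937, 0.004, -0.35], [-0.006, -1.0, 0.003]]
force: [0.4, 0.0, -1.6]
grip_width: 27.3
```

Run:
```python
from h import *
s=state();print(s["t"],s["eef_pos"],s["orientation"].round(3),s["grip_width"],s["force"])
a=grab_frame("side")[90:340,120:340]; b=grab_frame("wrist")
a=cv2.resize(a,None,fx=2,fy=2); b=cv2.resize(b,(360,270))
im=np.zeros((500,800,3),np.uint8);im[:500,:440]=a;im[:270,440:]=b;cv2.imwrite("pics/s5.png",im)
```

```text
8.65 [560.19053223 361.61883257 341.79127694] [[-0.35   0.004  0.937]
 [-0.937  0.004 -0.35 ]
 [-0.006 -1.     0.003]] 27.2944333786785 [ 0.43360276  0.04922933 -1.63058866]
```

View pics/s5.png

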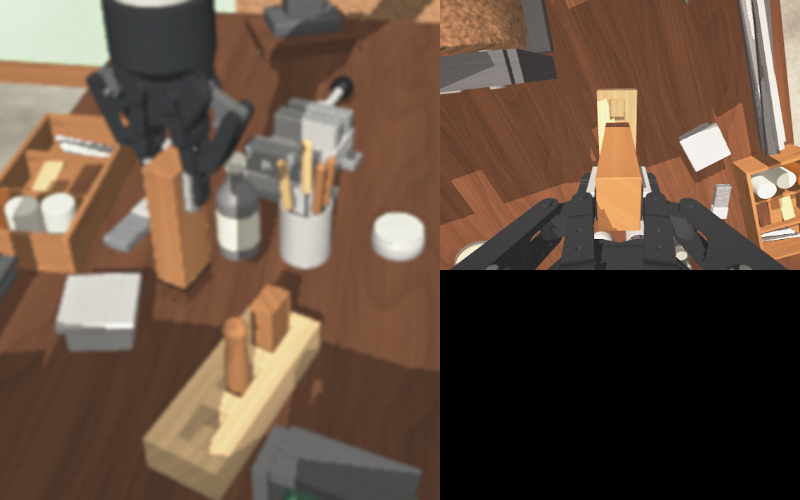

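Emit:
step_arm(increments=[{"delta_pos": [1.5, 0, 0.5], "turn": [0, 2, 0], "jaw": -1}, {"delta_pos": [4, 0, 1.2], "turn": [0, 6, 0], "jaw": -1}, {"delta_pos": [7, 0, 2.1], "turn": [0, 11, 0], "jaw": -1}, {"delta_pos": [10, 0, 3.1], "turn": [0, 17, 0], "jaw": -1}, {"delta_pos": [13.5, 0, 4.1], "turn": [0, 23, 0], "jaw": -1}, {"delta_pos": [17, 0, 5.2], "turn": [0, 29, 0], "jaw": -1}, {"delta_pos": [20.5, 0, 6.3], "turn": [0, 35, 0], "jaw": -1}, {"delta_pos": [24, 0, 7.4], "turn": [0, 41, 0], "jaw": -1}, {"delta_pos": [27.5, 0, 8.4], "turn": [0, 47, 0], "jaw": -1}, {"delta_pos": [31, 0, 9.5], "turn": [0, 53, 0], "jaw": -1}, {"delta_pos": [34, 0, 10.4], "turn": [0, 59, 0], "jaw": -1}, {"delta_pos": [36, 0, 11], "turn": [0, 63, 0], "jaw": -1}])

```text
t: 9.75
eef_pos: [535.8, -18.0, 338.9]
orientation: [[-0.995, 0.004, 0.103], [-0.103, 0.004, -0.995], [-0.005, -1.0, -0.004]]
force: [0.9, -0.2, -0.7]
grip_width: 27.4
```

```bash
cat > goal.py <<'E'
from h import *
import sys
from scipy.spatial.transform import Rotation as Ro
x,y,z=map(float,sys.argv[1:4]);a=np.radians(float(sys.argv[4])) # tool z angle
s=state();R=s["orientation"]
zz=np.array([np.cos(a),np.sin(a),0]);yy=np.array([0,0,-1.]);G=np.column_stack([np.cross(yy,zz),yy,zz])
print(s["t"],s["eef_pos"],s["grip_width"],s["qpos"].round(2),"shift cm",(R.T@(np.array([x,y,z])-s["eef_pos"])/10).round(2),"turn",Ro.from_matrix(R.T@G).as_rotvec(degrees=True).round(2))
E
python3 goal.py 530 -145.5 340 -105.8
```

```text
9.75 [535.84209126 -18.01654192 338.90525886] 27.391409901753136 [-0.08  0.27  0.01  1.92 -0.01  0.94 -1.53] shift cm [ 1.89 -0.16 12.62] turn [ 0.25 21.71 -0.23]
```

Emit:
step_arm(increments=[{"delta_pos": [0.6, -0.1, 3.5], "turn": [0.1, 6, -0.1], "jaw": -1}, {"delta_pos": [1, -0.1, 6.5], "turn": [0.2, 11, -0.2], "jaw": -1}, {"delta_pos": [1.4, -0.1, 9.5], "turn": [0.2, 16, -0.2], "jaw": -1}, {"delta_pos": [1.7, -0.1, 11.5], "turn": [0.25, 20, -0.2], "jaw": -1}, {"delta_pos": [1.9, -0.1, 12.6], "turn": [0.25, 21.7, -0.2], "jaw": -1}, {"delta_pos": [1.9, -0.1, 12.6], "turn": [0.25, 21.7, -0.2], "jaw": -1}, {"delta_pos": [1.9, -0.1, 12.6], "turn": [0.25, 21.7, -0.2], "jaw": -1}])

```text
t: 10.33
eef_pos: [530.0, -144.2, 339.1]
orientation: [[-0.963, 0.0, -0.27], [0.27, 0.001, -0.963], [0.0, -1.0, -0.001]]
force: [0.1, 0.9, -1.5]
grip_width: 27.4
```

```bash
python3 goal.py 530 -145.5 265 -105.8
```

```text
10.3333 [ 530.00355344 -144.18175083  339.0519421 ] 27.40702654976698 [ 0.06  0.29  0.14  1.9  -0.05  0.95 -1.63] shift cm [-0.04  7.41  0.13] turn [0.05 0.13 0.01]
```

Emit:
step_arm(increments=[{"delta_pos": [0, 2, 0.1], "turn": [0, 0.1, 0], "jaw": -1}, {"delta_pos": [0, 5, 0.1], "turn": [0, 0.1, 0], "jaw": -1}, {"delta_pos": [0, 8, 0.1], "turn": [0, 0.1, 0], "jaw": -1}, {"delta_pos": [0, 11, 0.1], "turn": [0, 0.1, 0], "jaw": -1}, {"delta_pos": [0, 12.5, 0.1], "turn": [0, 0.1, 0], "jaw": -1}, {"delta_pos": [0, 13.2, 0.1], "turn": [0, 0.1, 0], "jaw": -1}, {"delta_pos": [0, 13.2, 0.1], "turn": [0, 0.1, 0], "jaw": -1}, {"delta_pos": [0, 13.2, 0.1], "turn": [0, 0.1, 0], "jaw": -1}])

```text
t: 11.0
eef_pos: [530.3, -143.9, 207.5]
orientation: [[-0.963, 0.0, -0.27], [0.27, 0.001, -0.963], [0.0, -1.0, -0.001]]
force: [0.2, -0.1, -0.1]
grip_width: 27.4
```

```bash
python3 goal.py 530 -145.5 155 -105.8
python3 - <<'E'
from h import *
import pickle
s=state();pickle.dump(s,open("s6.pkl","wb"))
w=grab_frame("wrist");a=grab_frame("side");cv2.imwrite("pics/side6raw.png",a);cv2.imwrite("pics/w6raw.png",w)
w=cv2.resize(w[40:290,110:400],None,fx=1.6,fy=1.6,interpolation=cv2.INTER_CUBIC) # 464x400
p=a[70:220,220:330];p=cv2.resize(p,None,fx=3,fy=3,interpolation=cv2.INTER_CUBIC) #330x450
im=np.zeros((450,794,3),np.uint8);im[:400,:464]=w;im[:,464:]=p
cv2.imwrite("pics/w6.png",im)
E
```

```text
11.0 [ 530.34002066 -143.9137061   207.47577346] 27.376150401339252 [ 0.08  0.44  0.11  2.05 -0.08  0.65 -1.6 ] shift cm [-0.01  5.25  0.17] turn [0.08 0.15 0.  ]
```

View pics/w6.png

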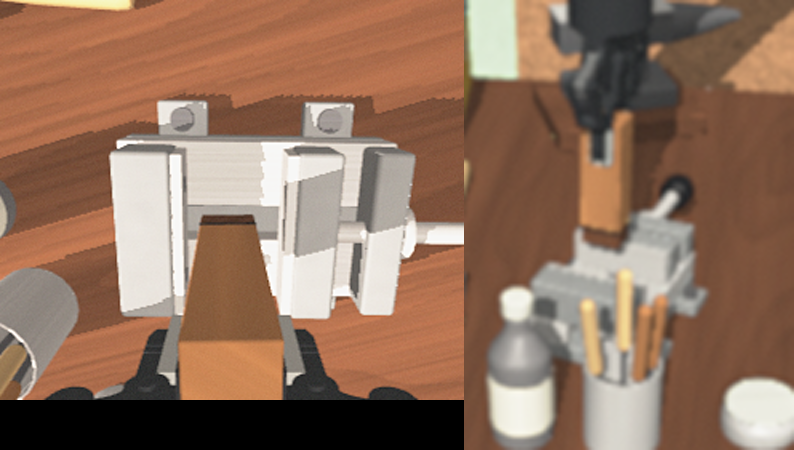

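Run:
```python
from h import *
import pickle;s=pickle.load(open("s6.pkl","rb"))
a=np.radians(74.2);u=np.array([np.cos(a),np.sin(a)]);v=np.array([-u[1],u[0]])
m=np.array([530,-145.5])
C=lambda p:((p-[110,40])*1.6).round(1)
P=lambda x,y,z:C(wproj(s,[*(m+(x-14)*u+y*v),z]))
for x in(45,-17):
  for y in(50,-50):
    print(x,y,[P(x,y,z) for z in(80,40)])
e=s["eef_pos"][:2];R=s["orientation"]
for zz in(100.5,230.5):
  print("blank",zz,[C(wproj(s,[*(e+R[:2,2]*dz+R[:2,0]*dx),zz])) for dz in(-14,14) for dx in(-22,18)])
```

```text
45 50 [array([184.8, 317.4]), array([190.2, 290.7])]
45 -50 [array([179.4, 156.5]), array([186.2, 148. ])]
-17 50 [array([283.5, 317.7]), array([277.3, 291. ])]
-17 -50 [array([290.9, 156.8]), array([283. , 148.3])]
blank 100.5 [array([205.8, 215.2]), array([207. , 284.1]), array([258.3, 215.2]), array([256.9, 284.1])]
blank 230.5 [array([179.3, 345.5]), array([184.4, 467.1]), array([287.5, 345.6]), array([281.7, 467.2])]
```

Run:
```python
import cv2
w=cv2.imread("pics/w6raw.png")[125:260,175:325]
w=cv2.resize(w,None,fx=5,fy=4,interpolation=cv2.INTER_CUBIC)
for i in range(0,750,50): cv2.putText(w,str(175+i//5),(i,10),0,.4,(0,0,255),1);cv2.line(w,(i,12),(i,540),(0,200,0),1)
for i in range(0,540,40): cv2.putText(w,str(125+i//4),(0,i+4),0,.4,(0,0,255),1)
cv2.imwrite("pics/c6.png",w)
```

View pics/c6.png

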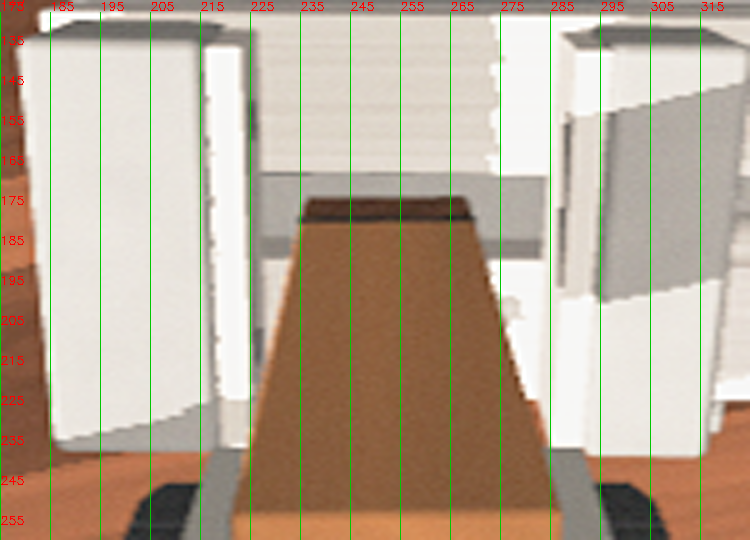

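Emit:
step_arm(increments=[{"delta_pos": [0, 0, 0.2], "turn": [0, 0, 0], "jaw": -1}, {"delta_pos": [0, 0, 0.3], "turn": [0, 0, 0], "jaw": -1}, {"delta_pos": [0, 0.8, 0.3], "turn": [0, 0, 0], "jaw": -1}, {"delta_pos": [0, 1.7, 0.3], "turn": [0, 0, 0], "jaw": -1}, {"delta_pos": [0, 2.6, 0.3], "turn": [0, 0, 0], "jaw": -1}, {"delta_pos": [0, 3.5, 0.3], "turn": [0, 0, 0], "jaw": -1}, {"delta_pos": [0, 4.3, 0.3], "turn": [0, 0, 0], "jaw": -1}, {"delta_pos": [0, 4.9, 0.3], "turn": [0, 0, 0], "jaw": -1}, {"delta_pos": [0, 5.2, 0.3], "turn": [0, 0, 0], "jaw": -1}, {"delta_pos": [0, 5.2, 0.3], "turn": [0, 0, 0], "jaw": -1}, {"delta_pos": [0, 5.2, 0.3], "turn": [0, 0, 0], "jaw": -1}, {"delta_pos": [0, 5.2, 0.3], "turn": [0, 0, 0], "jaw": -1}])

```text
t: 12.1
eef_pos: [530.1, -147.5, 156.6]
orientation: [[-0.963, 0.003, -0.271], [0.271, 0.001, -0.963], [-0.002, -1.0, -0.001]]
force: [-0.2, 0.3, -1.3]
grip_width: 27.2
```

```bash
python3 goal.py 529.6 -146.8 155 -105.8
python3 - <<'E'
from h import *
s=state();print(s["force"])
w=grab_frame("wrist");a=grab_frame("side");t=grab_frame("top")
import pickle;pickle.dump(s,open("s7.pkl","wb"))
w=cv2.resize(w[60:250,150:350],None,fx=2.3,fy=2.3,interpolation=cv2.INTER_CUBIC)
p=cv2.resize(a[90:200,230:312],None,fx=4,fy=4,interpolation=cv2.INTER_CUBIC)
h=max(w.shape[0],p.shape[0]);im=np.zeros((h,w.shape[1]+p.shape[1],3),np.uint8)
im[:w.shape[0],:w.shape[1]]=w;im[:p.shape[0],w.shape[1]:]=p;print(im.shape)
cv2.imwrite("pics/w7.png",im)
m=np.array([529.6,-146.8])
e=s["eef_pos"];R=s["orientation"]
for z in(48,178): print([((wproj(s,[*(e[:2]+R[:2,2]*d+R[:2,0]*-22),z])-[150,60])*2.3).round() for d in(-14,14)])
E
```

```text
12.1 [ 530.14558774 -147.54068706  156.55747824] 27.18651384604926 [ 0.1   0.52  0.09  2.09 -0.09  0.53 -1.58] shift cm [ 0.07  0.16 -0.06] turn [ 0.08  0.08 -0.14]
[-0.24586363  0.27488426 -1.3061696 ]
(440, 788, 3)
[array([204., 263.]), array([279., 263.])]
[array([167., 446.]), array([320., 446.])]
```

View pics/w7.png

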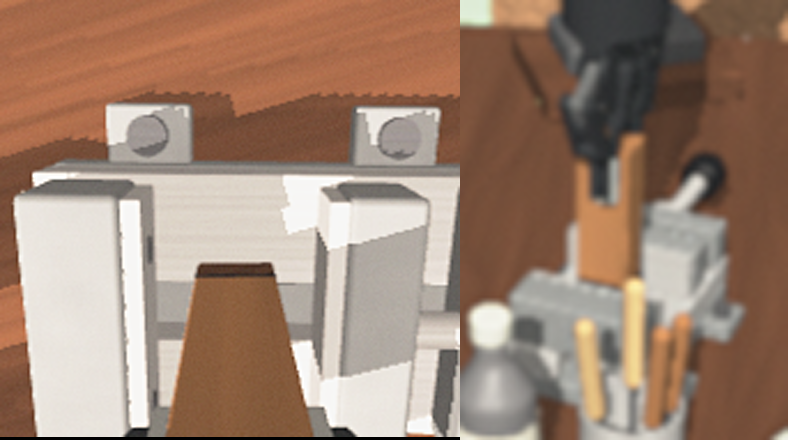

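Emit:
step_arm(increments=[{"delta_pos": [0, 0.1, 0], "turn": [0, 0, -0.1], "jaw": -1}, {"delta_pos": [0, 0.15, 0], "turn": [0, 0, -0.1], "jaw": -1}, {"delta_pos": [0, 0.15, 0], "turn": [0, 0, -0.1], "jaw": -1}, {"delta_pos": [0, 0.15, 0], "turn": [0, 0, -0.1], "jaw": -1}, {"delta_pos": [0, 0.15, 0], "turn": [0, 0, -0.1], "jaw": -1}])

```text
t: 12.67
eef_pos: [530.1, -147.5, 155.2]
orientation: [[-0.963, 0.001, -0.271], [0.271, 0.001, -0.963], [-0.001, -1.0, -0.001]]
force: [0.3, 0.7, -0.9]
grip_width: 27.4
```

Run:
```python
from plant import *
s=state();print(s["t"],s["eef_pos"],s["force"],s["grip_width"])
if 152<s["eef_pos"][2]<158: print(close_job())
```

```text
12.6667 [ 530.11621519 -147.50802502  155.20790562] [ 0.28002869  0.72520863 -0.91966627] 27.388681330892975
the job is handed in; nothing more can be done
None
```

The blank is held upright in the middle of the open vise mouth, lower end about 8 mm above the bed, and the job was handed in at 12.7 s.

- **Jaw:** I pulled the knob back about 40 mm until the pull rose to 27 N, which is the stop. A picture from above then matched a fully open 62 mm mouth to within about 2 mm.
- **Blank:** I gripped it across its broad faces, drew it straight up and carried it high over the bottle and can, with its lower end about 230 mm above the bench. I then turned it 85° and lowered it same end up, broad faces towards the jaws.

**Last checks**
- **Position:** the last picture, taken before a final 1.4 mm lowering, shows it centred to about 1 mm. That leaves roughly 17 mm to each jaw face. The bottom edge appeared at the row calculated for its height.
- **Contact:** wrist force is about 1 N, roughly the blank's own weight, so it is touching nothing but the gripper. The opening is steady at 27.4 mm.
- **Disagreement:** while the blank hung above the vise, one picture suggested a lean of about 0.8°. It could be a real slight lean or camera calibration error, and I did not settle which. I corrected the position of the lower end for it.
- **Not checked:** I did not compare the other bench items picture by picture at the end. Nothing I viewed showed any of them disturbed.

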